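# Refit the valve spindle of a cream filler and set its dose stop

## Task

Put the cleaned cream filler back in order: take the valve spindle by its blue handle out of the rinse beaker, stand it upright in the filler's open valve barrel and, without forcing it, feel for the drive slot at the bottom by turning until it drops fully home. Slide the red dose stop along its rail until its pointer stands at the green memory tab. Leave the beaker and the jars standing where they are and let go of everything.

Things in the scene. Friction and masses are not known exactly. Their poses are not given: they have to be found in the camera images.
- spindle: steel valve spindle, 185 mm long, about 0.5 kg; origin at the centre of its lower end, own z up along it. Drive tang 23 (own x) x 6 (own y) x 12 mm long, then round shank 24 mm diameter to 130 mm, stem 14 mm to 151 mm, flat blue handle to 185 mm. Starts leaning 35 degrees from vertical out of the beaker's notch, about 70 mm of it beyond the rim, own x in the plane of the lean.
- handle (a point): centre of the spindle's blue handle, 168 mm up from its lower end; handle 30 mm wide (own x) x 12 mm thick (own y) x 34 mm long; axes as the spindle's, so its thick way lines up with the tang's
- beaker: loose steel rinse beaker, 0.7 kg, 92 mm outer diameter, 112 mm high, wall 3 mm, floor 4 mm; origin at the centre of its underside. A notch 28 mm wide and 12 mm deep in the rim on its own -x side, where the spindle leans out, looks towards the robot, give or take 30 degrees.
- filler: fixed bench filler, hopper off; base plate 330 x 150 mm. Origin on the table, 60 mm behind (+x) the axis of the upright valve barrel; own x to its rear, z up. On the barrel's front a nozzle, 79 mm out, up to 116 mm high; behind it along x metering and air cylinders, up to 124 mm high; dose rail along x, 68 mm to the own -y side of the barrel axis.
- bore_mouth (a point): centre of the open top of the valve barrel, 140 mm above the table; barrel top 76 mm diameter; vertical bore 26 mm diameter with a lead-in chamfer 3 mm wide; axes as the filler's
- seat (a point): floor of the bore, 105 mm below its mouth, where the spindle's end rests when home. A drive piece with one slot across it, 8 mm wide and 12 mm deep, fills the bore above: a tang out of line stops 12 mm short of home, in line it drops in. The slot's direction is unmeasured: within 0.9 rad (52 degrees) either side of the filler's x. The drive takes 0.3 N m to turn. Axes as the filler's
- stop_top (a point): top centre of the dose stop's red grip, 126 mm above the table. Grip 12 mm along the rail (filler's x) x 22 mm across x 32 mm high, on a black carriage 24 x 24 x 14 mm with a thin red pointer on its -y side in line with the grip's middle. Slides with about 2 N of friction and stays where left. Axes as the filler's
- dose_mark (a point): top of the green memory tab, 5 mm wide, on the white scale strip beside the rail, 24 mm to the filler's -y side of the rail and 86 mm above the table; it stays put. The stop is set when pointer and tab are at the same place along the filler's x. Axes as the filler's
- dose_stop (a joint): position of the dose stop along its rail in m, 0 to 0.084, growing towards the filler's rear (+x)
- jar_open: empty open amber jar, 48 mm diameter, 44 mm high, under the filler's nozzle; origin at its underside; leave it
- jar_a: amber jar with black lid, 52 mm diameter, 52 mm high, standing between beaker and filler, nearer the robot; origin at its underside; leave it
- jar_b: the same kind of jar, farther from the robot; leave it
There are look-alikes about, which are no part of the job. Leave any turquoise or yellow look-alike of the jar_open alone.

How it is judged:
By the outcome, as a careful person would: the job done as asked, in the order asked, and still so for the second after the job is handed in, with the robot touching nothing.
It also fails if it takes over 72 s, if anything falls off the work surface, if the arm or the gripper's body presses on something with over 40 N, if the wrist force passes 120 N, or if a joint passes its speed limit or range.

## Robot

A 6-joint arm with a two-finger parallel gripper is mounted at the origin on the work surface. World frame = base frame: x ahead of the robot, y to its left, z up, the work surface at z = 0. Lengths are in m, angles in rad, forces in N, time in s.
With the tool pointing down it reaches from about 0.275 to 0.75 m from the base axis. Payload 10.2 kg.
Tool frame: the origin (TCP) lies on the centre line of the jaws, within the pads' length; the fingertips stand 8 mm ahead of it and the grasp point (between the pads) lies 11 mm behind it; z points along the fingers, y is the line along which they close (so a half turn about z gives the same grasp; the last joint's range is limited). The gripper opens to 85 mm and grips with 20 to 120 N. Pads are 22 mm wide; open, the fingers measure 114 mm over their backs; the gripper's body (76 mm by 85 mm) begins 54 mm behind the grasp point. The pads swing forward as they close: fully open they stand 13 mm farther back than shut.
Start: joints at [0.99, 0.313, 1.498, -0, 1.331, -0.223], TCP at [0.184, 0.492, 0.239] pointing down, gripper open.
Joint ranges: [-2.94, 2.94], [-0.97, 2.17], [0.19, 2.56], [-1.23, 4.37], [0.02, 3.11], [-2.88, 2.88]. Speed limits (rad/s): [2.39, 2.39, 3.01, 3.14, 3.14, 3.14].

## Interface

Orientations are given as a unit quaternion [w, x, y, z].
In Python, from cell import status, get_image, workorder gives the robot as it stands.
- The arm moves only by the tool step_arm, never from a script. Its arguments are lists of equal length, an entry for each row: "slide": the shift along the world's x, y, z as a fraction of full scale, a list of three; "delta_rot": the turn, a rotation vector about the world's x, y, z as a fraction of full scale, a list of three. In form: {"slide": [[tx, ty, tz], ...], "delta_rot": [[ax, ay, az], ...]}. A call has 1 to 8 rows; each row shifts and turns the commanded pose from where the row before left it; what a row does not reach is not made up. Full scale, the value 1, is 25 mm for a shift and 4 degrees for a turn. A row lasts 1/10 s, in which the tool goes at most 50 mm and 8.59 degrees, less where a joint would pass 70% of its speed; a pose out of reach is approached as far as the arm can. A call with a number of a shift or a turn outside -1 to 1 is refused whole. A call with a gripper value outside its range is refused whole. "gripper" is the closure, from 0 (fully open) to 1 (shut), set as the call begins (left out, the last holds). The fingers move at their own pace and stop on an object; "force" is the grip in N (left out, the last holds). Time passes only in rows, so rows that do not move let the fingers close. It gives the time, the measured TCP pose, the force, the opening and the grip force at its end, in the units of the state.
- status.read_state(): the state, without advancing time (a new reading comes with each control period).
- get_image(name): name is "scene" or "top" or "wrist"; returns a dict with "color" (480x640x3 uint8, red, green, blue), "z_map" (480x640 float32, m along the optical axis (not along the pixel's ray), 0 where there is no reading), "fx", "fy", "cx", "cy" (pixels), "origin" and "rotation" of the camera in the world. Camera axes: x right, y down, z forward; pixel columns grow to the right and rows downward; lengths in m; the calibration is good to about 2 mm. A picture is of the moment at which its call begins.
- workorder.sign_off(): hands the job in; it is judged then, once.
The state is a dict: "t": time; "qpos": joint angles; "qd": joint speeds; "effort": joint torques, N m; "position": TCP position; "tool_rot": TCP orientation; "wrist_force": force on the tool from outside, world axes, zero at the start; "torque": the same for the moment, N m; "finger_gap": opening from 0.0 (shut) to 1.0 (fully open); "finger_force": force on a finger pad.
Only numpy, scipy, OpenCV 4.12 (cv2) and the standard library are available. Lean on these libraries where they do the work, as an engineer would, in place of code of your own. Each camera call takes 0.05 s, during which the arm holds its last target. There are 200 camera calls.

## Working session

There is one attempt and no reset: what is moved stays moved. The work goes in short steps, Python scripts to look and compute and a tool call to move; the robot and the scene stay as the last step left them, time stands still between calls to the robot, and variables do not carry over. Pictures are saved under pics/ and viewed, at most 10 in all, crops included, and the job is handed in when it is done.

Besides the shell and the picture viewer there is one more tool, called after "Emit:" by a JSON object that holds its "name" and its "arguments". step_arm: Moves the arm, as the interface text tells. Shift numbers are shares of 25 mm and turn numbers shares of 4 degrees, none past 1 either way. Its arguments: {"type":"object","properties":{"slide":{"type":"array","items":{"type":"array","items":{"type":"number","minimum":-1,"maximum":1}}},"delta_rot":{"type":"array","items":{"type":"array","items":{"type":"number","minimum":-1,"maximum":1}}},"gripper":{"type":"number"},"force":{"type":"number"}},"required":["slide","delta_rot"]}

```bash
ls; mkdir -p pics
cat > h.py <<'E'
import numpy as np,cv2
from cell import status,get_image,workorder
def cloud(im):
    z=im["z_map"];v,u=np.mgrid[:480,:640]
    p=np.stack([(u-im["cx"])/im["fx"]*z,(v-im["cy"])/im["fy"]*z,z],-1)
    w=p@np.array(im["rotation"]).T+np.array(im["origin"])
    w[z==0]=np.nan
    return w
def save(n,c): cv2.imwrite("pics/"+n,c[...,::-1])
E
python3 - <<'E'
from h import *
print(status.read_state())
for n in ("scene","top"):
    im=get_image(n); save(n+"1.png",im["color"]); np.savez(n+"1.npz",**im)
    print(n,im["fx"],im["origin"],np.round(im["rotation"],3).tolist())
E
```

```text
pics
{'t': 0.0, 'qpos': array([ 9.89587752e-01,  3.13460908e-01,  1.49844616e+00, -1.54680052e-05,
        1.33102095e+00, -2.23420398e-01]), 'qd': array([ 0.00066651,  0.00088598, -0.0006346 , -0.00029013,  0.00032375,
        0.00139563]), 'effort': array([ 1.28915242e-03, -4.12258029e+01, -2.59752399e+01, -6.53616144e-05,
        3.98667500e-03, -6.12600232e-06]), 'position': array([0.18373777, 0.49152517, 0.23872608]), 'tool_rot': array([-2.54518885e-04,  1.77939568e-01,  9.84041190e-01, -6.17314452e-04]), 'wrist_force': array([ 0.6631428 , -0.6583082 , -0.28090764]), 'torque': array([-0.03267804,  0.00272922,  0.0057709 ]), 'finger_force': 0.0, 'finger_gap': 0.9970420870556941}
scene 543.4606814441078 [1.02194226 0.10065641 0.8197365 ] [-0.208, 0.576, 0.746, -0.262]
top 545.9620404812204 [ 0.26829066 -0.04713737  0.97409306] [-0.074, 0.707, -0.7, 0.071]
```

View pics/scene1.png

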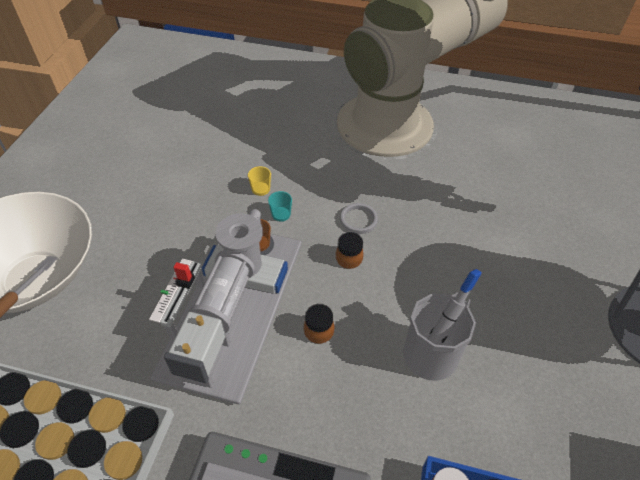

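View pics/top1.png

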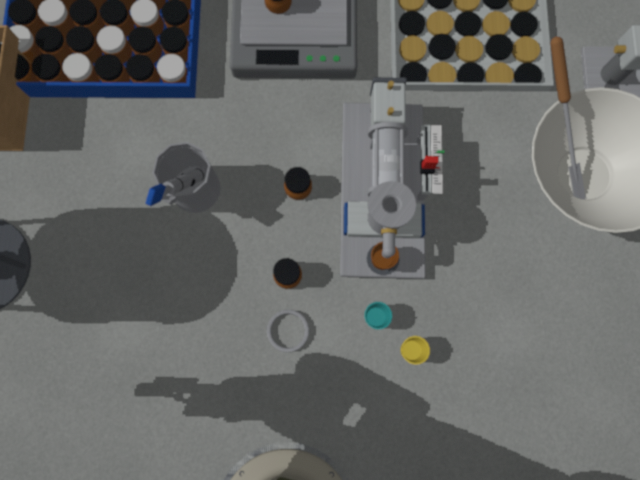

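The scene view shows the barrel mouth at (238,230), the beaker at (438,335) with the blue handle at (470,282), and the red grip at (183,272). The top view shows the barrel at (391,204), the handle at (157,194), the red stop at (430,163) and the green tab at about (441,152).

```bash
cat > h.py <<'E'
import numpy as np,cv2
from scipy.spatial.transform import Rotation as Ro
from cell import status,get_image,workorder
def rot(im): return Ro.from_quat(np.roll(im["rotation"],-1)).as_matrix()
def cloud(im):
    z=im["z_map"];v,u=np.mgrid[:480,:640]
    p=np.stack([(u-im["cx"])/im["fx"]*z,(v-im["cy"])/im["fy"]*z,z],-1)
    w=p@rot(im).T+np.array(im["origin"])
    w[z==0]=np.nan
    return w
def plane(im,uv,h):
    d=np.array([(uv[0]-im["cx"])/im["fx"],(uv[1]-im["cy"])/im["fy"],1])@rot(im).T
    o=np.array(im["origin"]); return o+d*(h-o[2])/d[2]
def save(n,c): cv2.imwrite("pics/"+n,c[...,::-1])
def mask(im,col):
    h,s,v=cv2.split(cv2.cvtColor(im["color"],cv2.COLOR_RGB2HSV))
    if col=="blue": return (abs(h.astype(int)-112)<12)&(s>120)&(v>60)
    if col=="red": return ((h<5)|(h>174))&(s>180)&(v>100)
    if col=="green": return (abs(h.astype(int)-65)<20)&(s>80)&(v>50)
E
cat > m.py <<'E'
from h import *
def box(p,x0,x1,y0,y1): return (p[...,0]>x0)&(p[...,0]<x1)&(p[...,1]>y0)&(p[...,1]<y1)
for n in ("scene","top"):
    im=dict(np.load(n+"1.npz")); P=cloud(im)
    for c in ("blue","red","green"):
        k,l,st,ce=cv2.connectedComponentsWithStats(mask(im,c).astype(np.uint8))
        for i in range(1,k):
            if st[i,4]>=6:
                q=P[l==i]; print(n,c,ce[i].round(1),st[i,4],np.nanmedian(q,0).round(4),np.nanmin(q,0).round(3),np.nanmax(q,0).round(3))
    # horizontal-top annuli
    print("table z",np.nanmedian(P[300:330,300:360,2]))
    b=plane(im,(391,204) if n=="top" else (238,230),.14)
    m=(abs(P[...,2]-.14)<.004)&(np.hypot(P[...,0]-b[0],P[...,1]-b[1])<.055)
    q=P[m][:,:2]; c,r=cv2.minEnclosingCircle(q.astype(np.float32)); print(n,"barrel",b,c,r,np.median(P[m][:,2]))
    b=plane(im,(185,175) if n=="top" else (440,310),.112)
    m=(abs(P[...,2]-.109)<.006)&(np.hypot(P[...,0]-b[0],P[...,1]-b[1])<.07)
    q=P[m][:,:2]; c,r=cv2.minEnclosingCircle(q.astype(np.float32)); print(n,"beaker",b,c,r,m.sum())
E
python3 m.py
python3 - <<'E'
from h import *
a=dict(np.load("top1.npz"))["color"]
x=cv2.resize(a[130:230,130:230],(400,400),interpolation=cv2.INTER_CUBIC);y=cv2.resize(a[110:210,360:460],(400,400),interpolation=cv2.INTER_CUBIC)
save("crop1.png",np.hstack([x,y]))
E
```

```text
scene blue [198.4  31.4] 325 [-1.0033 -0.9633 -0.4686] [-1.091 -1.132 -0.533] [-0.969 -0.832 -0.457]
scene blue [208.3 256.8] 36 [ 0.5034 -0.2319  0.0481] [ 0.477 -0.234  0.045] [ 0.529 -0.229  0.051]
scene blue [281.  276.9] 143 [ 0.5075 -0.0951  0.0452] [ 0.477 -0.099  0.027] [ 0.533 -0.093  0.051]
scene blue [470.6 280.2] 242 [0.5189 0.2063 0.1577] [ 0.411  0.196 -0.001] [0.532 0.237 0.172]
scene blue [458.  470.3] 849 [0.7548 0.231  0.0492] [0.749 0.19  0.005] [0.782 0.312 0.059]
scene red [182.7 271.1] 168 [ 0.5877 -0.2296  0.1197] [ 0.563 -0.244  0.081] [ 0.591 -0.222  0.13 ]
scene green [163.8 291.5] 23 [ 0.6134 -0.2578  0.087 ] [ 0.61  -0.264  0.083] [ 0.615 -0.253  0.091]
scene green [228.3 448.4] 59 [ 0.8089 -0.0797  0.0476] [ 0.804 -0.086  0.045] [ 0.815 -0.074  0.052]
scene green [245.4 453.1] 62 [ 0.8093 -0.0544  0.0477] [ 0.803 -0.06   0.045] [ 0.815 -0.049  0.051]
scene green [262.6 457.9] 62 [ 0.8094 -0.0292  0.0478] [ 0.804 -0.035  0.045] [ 0.816 -0.024  0.05 ]
table z 0.002294231136814706
scene barrel [ 0.50128848 -0.16607913  0.14      ] (0.5027525424957275, -0.164
[... 967 characters left out ...]
42  0.098] [ 0.588 -0.222  0.13 ]
top green [309.   57.7] 32 [ 0.8102 -0.0295  0.0462] [ 0.804 -0.035  0.043] [ 0.817 -0.024  0.052]
top green [322.4  57.9] 31 [ 0.8107 -0.0538  0.047 ] [ 0.805 -0.059  0.043] [ 0.818 -0.05   0.05 ]
top green [336.   57.9] 34 [ 0.8104 -0.0798  0.0467] [ 0.805 -0.086  0.042] [ 0.819 -0.074  0.05 ]
top green [440.7 151.3] 18 [ 0.6128 -0.2592  0.0852] [ 0.61  -0.286 -0.004] [ 0.648 -0.252  0.089]
table z -0.00031886965846184
top barrel [ 0.50272533 -0.16392642  0.14      ] (0.502872109413147, -0.16459058225154877) 0.03867098689079285 0.13973325941546555
top beaker [0.55736584 0.17214549 0.112     ] (0.5620517730712891, 0.1833316534757614) 0.05444743484258652 590
```

View pics/crop1.png

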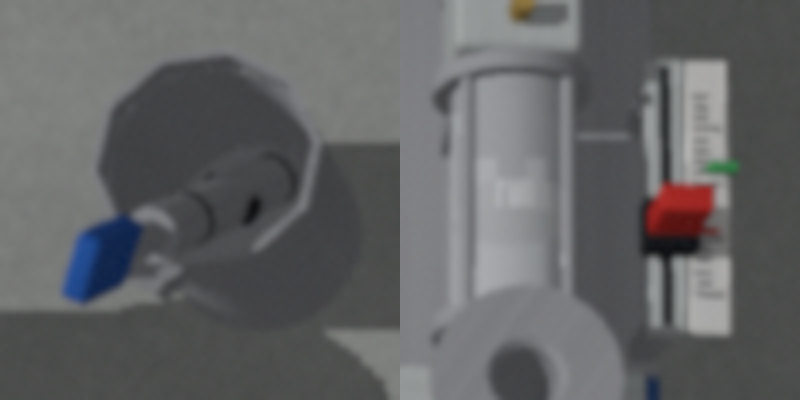

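```bash
cat > m2.py <<'E'
from h import *
from scipy.optimize import least_squares as LS
T={n:dict(np.load(n+"1.npz")) for n in("scene","top")}
Q=np.vstack([cloud(T[n]).reshape(-1,3) for n in T]); B=np.concatenate([mask(T[n],"blue").ravel() for n in T])
near=(abs(Q[:,0]-.55)<.08)&(abs(Q[:,1]-.185)<.08)
rim=Q[near&(abs(Q[:,2]-.109)<.003)]
f=LS(lambda p:np.hypot(*(rim[:,:2]-p).T)-.0445,[.56,.175],loss="soft_l1",f_scale=.002); print("beaker",f.x,np.median(abs(f.fun)))
bl=Q[near&B&(Q[:,2]>.12)]; c=np.median(bl,0); print("blue",c,bl.min(0),bl.max(0))
near&=(Q[:,2]>.012)&~B
def ax(p):
    a=np.array([-np.sin(p[3])*np.cos(p[2]),-np.sin(p[3])*np.sin(p[2]),np.cos(p[3])])
    return np.array([p[0],p[1],.15]),a
def dist(q,p):
    o,a=ax(p); s=(q-o)@a; return np.linalg.norm(q-o-s[:,None]*a,axis=1),s
az=np.arctan2(f.x[1]-c[1],f.x[0]-c[0]); p=np.array([c[0],c[1],az,.61])
for it in range(8):
    d,s=dist(Q,p); w=.012 if it<3 else .004
    sh=near&(abs(d-.012)<w)&(s<-.048)&(s>-.13); st=near&(abs(d-.007)<w)&(s<-.02)&(s>-.036)
    r=LS(lambda p:np.r_[dist(Q[sh],p)[0]-.012,dist(Q[st],p)[0]-.007,.3*(np.degrees(p[3])-35)/1000],p,loss="soft_l1",f_scale=.001); p=r.x
o,a=ax(p); print("axis",o,a,"az",np.degrees(p[2]),"lean",np.degrees(p[3]),sh.sum(),st.sum(),np.median(abs(r.fun)))
s=(bl-o)@a; print("blue s range",np.percentile(s,[1,5,50,95,99]))
n=np.array([-np.sin(p[2]),np.cos(p[2]),0]); print("blue lateral",np.percentile((bl-o)@n,[2,10,50,90,98]),"inplane",np.percentile((bl-o)@np.cross(n,a),[2,50,98]))
print("tip-s from z",(.0106-.15)/a[2])
# filler: yaw from rail strip/base plate
for n in T:
    P=cloud(T[n]); C=T[n]["color"].astype(int)
    wm=(C.min(-1)>150)&(abs(P[...,2]-.085)<.008)&(abs(P[...,0]-.58)<.1)&(abs(P[...,1]+.25)<.03)
    print(n,"strip",wm.sum(),cv2.minAreaRect(P[wm][:,:2].astype(np.float32)))
    bp=(abs(P[...,2]-np.nanmedian(P[...,2][(abs(P[...,0]-.42)<.012)&(abs(P[...,1]+.12)<.01)]))<.002)&(abs(P[...,0]-.56)<.22)&(abs(P[...,1]+.165)<.09)
    print("plate",bp.sum(),cv2.minAreaRect(P[bp][:,:2].astype(np.float32)),np.median(P[bp][:,2]))
E
python3 m2.py
```

```text
beaker [0.56920058 0.17834197] 0.001475386282483948
blue [0.5149635  0.20575088 0.15749461] [0.49481572 0.19555104 0.13029547] [0.53197746 0.22036219 0.17154947]
axis [0.51152804 0.20840401 0.15      ] [-0.50245442  0.25794333  0.82523015] az -27.174450661802414 lean 34.38816800584823 1026 130 0.0007293911370918459
blue s range [-0.01593112 -0.01361864  0.00527283  0.0157387   0.01675109]
blue lateral [-0.00608699 -0.00548247 -0.00080716  0.00535139  0.00579149] inplane [-0.0106242   0.00977046  0.01648503]
tip-s from z -0.16892257259479143
scene strip 611 ((0.6010580062866211, -0.24421830475330353), (0.035085055977106094, 0.12593962252140045), 89.96015930175781)
plate 5053 ((0.5598929524421692, -0.16493801772594452), (0.1582447737455368, 0.43932831287384033), 87.1739273071289) 0.02308558539191441
top strip 332 ((0.6016151309013367, -0.24384988844394684), (0.03222280368208885, 0.1222662553191185), 89.20682525634766)
plate 5191 ((0.5585255026817322, -0.16469267010688782), (0.1569662094116211, 0.4358140230178833), 87.36507415771484) 0.02174897176255619
```

```bash
cat >> h.py <<'E'
def go(pos,R,n,cur=None):
    """per-row slide/turn values for n rows from measured (or given) pose"""
    s=status.read_state()
    p0,R0=cur or (s["position"],Ro.from_quat(np.roll(s["tool_rot"],-1)))
    rv=(R*R0.inv()).as_rotvec()
    print("slide",np.round((np.array(pos)-p0)/.025/n,3),"rot",np.round(np.degrees(rv)/4/n,3),"deg",np.degrees(rv).round(1))
def frame(z,y):
    z=np.array(z)/np.linalg.norm(z); y=np.array(y,float); y-=z*(y@z); y/=np.linalg.norm(y)
    return Ro.from_matrix(np.c_[np.cross(y,z),y,z])
c=np.array([.5115,.2084,.150]); a=np.array([-.5025,.2579,.8252]); a/=np.linalg.norm(a); yh=[.457,.89,0]
E
python3 -c "
from h import *
R=frame(-a,yh)
go(c+.07*a,R,16)
print((-.081*a/.025/8).round(3))"
```

```text
slide [ 0.731 -0.663 -0.078] rot [-0.216 -0.492 -0.101] deg [-13.9 -31.5  -6.5]
[ 0.204 -0.104 -0.334]
```

Emit:
{"name": "step_arm", "arguments": {"slide": [[0.731,-0.663,-0.078],[0.731,-0.663,-0.078],[0.731,-0.663,-0.078],[0.731,-0.663,-0.078],[0.731,-0.663,-0.078],[0.731,-0.663,-0.078],[0.731,-0.663,-0.078],[0.731,-0.663,-0.078]], "delta_rot": [[-0.216,-0.492,-0.101],[-0.216,-0.492,-0.101],[-0.216,-0.492,-0.101],[-0.216,-0.492,-0.101],[-0.216,-0.492,-0.101],[-0.216,-0.492,-0.101],[-0.216,-0.492,-0.101],[-0.216,-0.492,-0.101]], "gripper": 0.35, "force": 60}}

```text
t: 0.9
position: [0.3306, 0.3584, 0.2234]
tool_rot: [0.146, 0.204, 0.967, -0.035]
wrist_force: [0.4, 0.1, 0.4]
finger_gap: 0.646
finger_force: 0.0
```

Emit:
{"name": "step_arm", "arguments": {"slide": [[0.731,-0.663,-0.078],[0.731,-0.663,-0.078],[0.731,-0.663,-0.078],[0.731,-0.663,-0.078],[0.731,-0.663,-0.078],[0.731,-0.663,-0.078],[0.731,-0.663,-0.078],[0.731,-0.663,-0.078]], "delta_rot": [[-0.216,-0.492,-0.101],[-0.216,-0.492,-0.101],[-0.216,-0.492,-0.101],[-0.216,-0.492,-0.101],[-0.216,-0.492,-0.101],[-0.216,-0.492,-0.101],[-0.216,-0.492,-0.101],[-0.216,-0.492,-0.101]]}}

```text
t: 1.7
position: [0.4768, 0.2258, 0.2078]
tool_rot: [0.288, 0.224, 0.928, -0.069]
wrist_force: [0.0, -0.3, -0.5]
finger_gap: 0.651
finger_force: 0.0
```

```bash
python3 -c "
from h import *
R=frame(-a,yh)
go(c-.011*a,R,8)
s=status.read_state();print(s['t'],s['position'],s['qpos'].round(2),s['finger_gap'])
im=get_image('wrist'); save('w1.png',im['color']); print(im['origin'],im['rotation'])"
```

```text
slide [ 0.201 -0.101 -0.334] rot [-0.001  0.002 -0.001] deg [-0.   0.1 -0. ]
1.7 [0.47679915 0.22579963 0.20775523] [ 0.43  0.24  1.8  -0.66  0.81 -0.27] 0.6505620584039924
[0.35972332 0.28425915 0.28264892] [0.35607694 0.77592594 0.47321687 0.21728771]
```

View pics/w1.png

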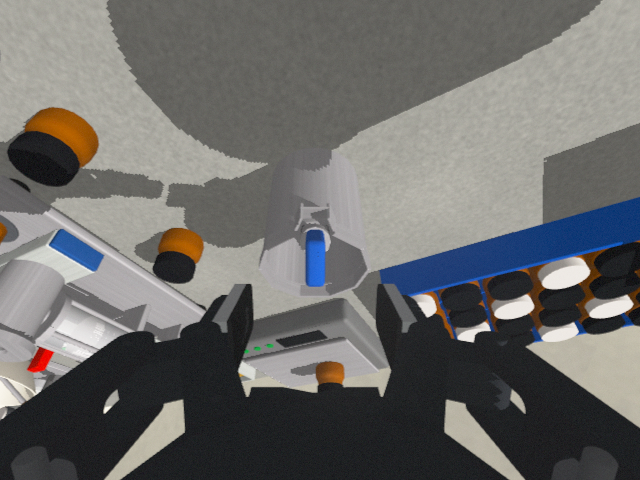

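The wrist view shows the blue handle at (316,258), midway between the jaws (about 240 and 390) and lined up with them.

Emit:
{"name": "step_arm", "arguments": {"slide": [[0.201,-0.101,-0.334],[0.201,-0.101,-0.334],[0.201,-0.101,-0.334],[0.201,-0.101,-0.334],[0.201,-0.101,-0.334],[0.201,-0.101,-0.334],[0.201,-0.101,-0.334],[0.201,-0.101,-0.334]], "delta_rot": [[0,0,0],[0,0,0],[0,0,0],[0,0,0],[0,0,0],[0,0,0],[0,0,0],[0,0,0]]}}

```text
t: 2.55
position: [0.5169, 0.2062, 0.1406]
tool_rot: [0.287, 0.224, 0.929, -0.069]
wrist_force: [0.2, -0.2, 0.3]
finger_gap: 0.655
finger_force: 0.0
```

Emit:
{"name": "step_arm", "arguments": {"slide": [[0,0,0],[0,0,0],[0,0,0],[0,0,0],[0,0,0],[0,0,0]], "delta_rot": [[0,0,0],[0,0,0],[0,0,0],[0,0,0],[0,0,0],[0,0,0]], "gripper": 1, "force": 60}}

```text
t: 3.15
position: [0.5167, 0.2067, 0.1417]
tool_rot: [0.288, 0.224, 0.929, -0.068]
wrist_force: [0.8, 2.0, 0.3]
finger_gap: 0.132
finger_force: 59.0
```

Emit:
{"name": "step_arm", "arguments": {"slide": [[-0.15,0.077,0.248],[-0.2,0.103,0.33],[-0.241,0.124,0.396],[-0.241,0.124,0.396],[-0.241,0.124,0.396],[-0.241,0.124,0.396]], "delta_rot": [[0,0,0],[0,0,0],[0,0,0],[0,0,0],[0,0,0],[0,0,0]]}}

```text
t: 3.75
position: [0.4829, 0.2236, 0.1963]
tool_rot: [0.287, 0.224, 0.929, -0.069]
wrist_force: [1.4, -0.9, -3.3]
finger_gap: 0.129
finger_force: 58.5
```

Emit:
{"name": "step_arm", "arguments": {"slide": [[-0.241,0.124,0.396],[-0.241,0.124,0.396],[-0.241,0.124,0.396],[-0.241,0.124,0.396],[-0.241,0.124,0.396],[-0.241,0.124,0.396],[-0.241,0.124,0.396],[0,0,0]], "delta_rot": [[0,0,0],[0,0,0],[0,0,0],[0,0,0],[0,0,0],[0,0,0],[0,0,0],[0,0,0]]}}

```text
t: 4.55
position: [0.4412, 0.2456, 0.2663]
tool_rot: [0.288, 0.224, 0.928, -0.068]
wrist_force: [-0.3, -0.5, -3.5]
finger_gap: 0.129
finger_force: 58.8
```

```bash
python3 -c "
from h import *
s=status.read_state();print(s['wrist_force'],s['torque'],s['qpos'].round(2))
im=get_image('scene'); save('s2.png',im['color'])
P=cloud(im);rim=P.reshape(-1,3);rim=rim[(abs(rim[:,2]-.109)<.003)&(abs(rim[:,0]-.569)<.06)&(abs(rim[:,1]-.178)<.06)]
print(len(rim),rim.min(0),rim.max(0))
m=mask(im,'blue');m[:200]=0;m[:, :380]=0
"
```

```text
[-0.25509365 -0.52675658 -3.45872238] [ 0.36651639  0.69070863 -0.02434079] [ 0.51  0.14  1.76 -0.6   0.97 -0.31]
295 [0.5090257  0.13132425 0.106008  ] [0.61564881 0.22571522 0.11198299]
```

View pics/s2.png

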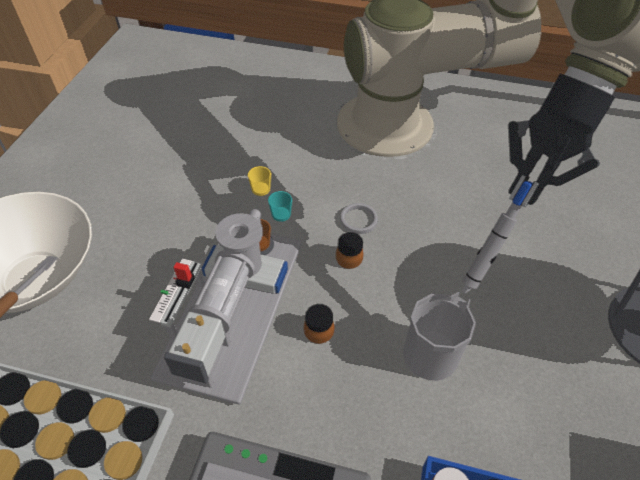

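The spindle is clear of the beaker, hanging from the jaws at (490,245). The beaker and jars have not moved. Next I carry it upright to above the bore.

```bash
python3 -c "
from h import *
an=np.radians(36); R=frame([0,0,-1],[np.cos(an),np.sin(an),0])
go([.5028,-.1647,.33],R,24)"
```

```text
slide [ 0.102 -0.683  0.108] rot [ 0.234  0.276 -0.271] deg [ 22.5  26.5 -26. ]
```

Emit:
{"name": "step_arm", "arguments": {"slide": [[0.102,-0.683,0.324],[0.102,-0.683,0.324],[0.102,-0.683,0.324],[0.102,-0.683,0.324],[0.102,-0.683,0.324],[0.102,-0.683,0.324],[0.102,-0.683,0.324],[0.102,-0.683,0.324]], "delta_rot": [[0.234,0.276,-0.271],[0.234,0.276,-0.271],[0.234,0.276,-0.271],[0.234,0.276,-0.271],[0.234,0.276,-0.271],[0.234,0.276,-0.271],[0.234,0.276,-0.271],[0.234,0.276,-0.271]]}}

```text
t: 5.4
position: [0.4618, 0.1073, 0.3292]
tool_rot: [0.193, 0.307, 0.931, -0.047]
wrist_force: [-0.1, 0.5, -3.8]
finger_gap: 0.134
finger_force: 59.0
```

Emit:
{"name": "step_arm", "arguments": {"slide": [[0.102,-0.683,0],[0.102,-0.683,0],[0.102,-0.683,0],[0.102,-0.683,0],[0.102,-0.683,0],[0.102,-0.683,0],[0.102,-0.683,0],[0.102,-0.683,0]], "delta_rot": [[0.234,0.276,-0.271],[0.234,0.276,-0.271],[0.234,0.276,-0.271],[0.234,0.276,-0.271],[0.234,0.276,-0.271],[0.234,0.276,-0.271],[0.234,0.276,-0.271],[0.234,0.276,-0.271]]}}

```text
t: 6.2
position: [0.4822, -0.0294, 0.3289]
tool_rot: [0.096, 0.384, 0.918, -0.024]
wrist_force: [0.2, 0.5, -2.7]
finger_gap: 0.135
finger_force: 59.0
```

Emit:
{"name": "step_arm", "arguments": {"slide": [[0.102,-0.683,0],[0.102,-0.683,0],[0.102,-0.683,0],[0.102,-0.683,0],[0.102,-0.683,0],[0.102,-0.683,0],[0.102,-0.683,0],[0.102,-0.683,0]], "delta_rot": [[0.234,0.276,-0.271],[0.234,0.276,-0.271],[0.234,0.276,-0.271],[0.234,0.276,-0.271],[0.234,0.276,-0.271],[0.234,0.276,-0.271],[0.234,0.276,-0.271],[0.234,0.276,-0.271]]}}

```text
t: 7.0
position: [0.5026, -0.1661, 0.3288]
tool_rot: [-0.002, 0.454, 0.891, -0.001]
wrist_force: [-0.4, 0.5, -5.2]
finger_gap: 0.129
finger_force: 59.0
```

Emit:
{"name": "step_arm", "arguments": {"slide": [[0,0,0],[0,0,0],[0,0,0]], "delta_rot": [[0,0,0],[0,0,0],[0,0,0]]}}

```text
t: 7.3
position: [0.5025, -0.1644, 0.3293]
tool_rot: [-0.001, 0.453, 0.891, -0.001]
wrist_force: [0.1, -0.3, -3.6]
finger_gap: 0.133
finger_force: 59.1
```

```bash
cat > axis.py <<'E'
from h import *
from scipy.optimize import least_squares as LS
s=status.read_state(); R=Ro.from_quat(np.roll(s["tool_rot"],-1)); t=s["position"]
print(s["t"],t,R.as_matrix()[:,2].round(4),"yaz",np.degrees(np.arctan2(*R.as_matrix()[[1,0],1])),s["wrist_force"].round(1),s["qpos"].round(2))
for n in ("scene","top"):
    im=get_image(n); np.savez(n+"2.npz",**im); P=cloud(im).reshape(-1,3)
    q=P[(P[:,2]>t[2]-.14)&(P[:,2]<t[2]-.033)&(np.hypot(P[:,0]-t[0],P[:,1]-t[1])<.03)]
    if len(q)<30: print(n,len(q)); continue
    zm=t[2]-.157
    def f(p):
        a=np.array([p[2],p[3],1]); d=q-[p[0],p[1],zm]; 
        return np.linalg.norm(np.cross(d,a),axis=1)/np.linalg.norm(a)-.012
    r=LS(f,[t[0],t[1],0,0],loss="soft_l1",f_scale=.001)
    print(n,len(q),"tip xy",r.x[:2].round(4),"tilt",r.x[2:].round(4),np.median(abs(r.fun)),"zmin",q[:,2].min())
E
python3 axis.py
```

```text
7.3 [ 0.50252041 -0.16438711  0.32931702] [-2.1e-03 -3.0e-04 -1.0e+00] yaz 36.06393979872973 [ 0.1 -0.3 -3.6] [-0.54  0.28  1.31 -0.    1.55 -1.17]
scene 833 tip xy [ 0.5018 -0.1653] tilt [0.0001 0.0031] 0.000524037254502974 zmin 0.18931990899692375
top 0
```

Emit:
{"name": "step_arm", "arguments": {"slide": [[0,0,0],[0,0,0],[0,0,0],[0,0,0],[0,0,0],[0,0,0],[0,0,0],[0,0,0]], "delta_rot": [[0,0,-1],[0,0,-1],[0,0,-1],[0,0,-1],[0,0,-1],[0,0,-1],[0,0,-1],[0,0,-1]]}}

```text
t: 8.2
position: [0.5026, -0.1643, 0.3296]
tool_rot: [-0.001, 0.683, 0.731, -0.0]
wrist_force: [-0.6, 0.3, -4.0]
finger_gap: 0.125
finger_force: 59.1
```

Emit:
{"name": "step_arm", "arguments": {"slide": [[0,0,0],[0,0,0],[0,0,0],[0,0,0],[0,0,0],[0,0,0],[0,0,0],[0,0,0]], "delta_rot": [[0,0,-1],[0,0,-1],[0,0,-1],[0,0,-1],[0,0,-1],[0,0,-1],[0,0,-1],[0,0,-1]]}}

```text
t: 9.0
position: [0.5026, -0.1644, 0.3296]
tool_rot: [-0.001, 0.858, 0.514, 0.0]
wrist_force: [0.3, 1.1, -3.7]
finger_gap: 0.124
finger_force: 59.1
```

Emit:
{"name": "step_arm", "arguments": {"slide": [[0,0,0],[0,0,0],[0,0,0],[0,0,0],[0,0,0]], "delta_rot": [[0,0,-1],[0,0,-1],[0,0,0],[0,0,0],[0,0,0]]}}

```text
t: 9.5
position: [0.5026, -0.1647, 0.3295]
tool_rot: [-0.001, 0.891, 0.455, 0.0]
wrist_force: [0.1, -0.1, -3.8]
finger_gap: 0.128
finger_force: 59.1
```

```bash
cat >> axis.py <<'E'
from h import *
im=dict(np.load("scene2.npz")); P=cloud(im).reshape(-1,3)
q=P[(abs(P[:,2]-.141)<.003)&(np.hypot(P[:,0]-.5028,P[:,1]+.1647)<.06)]
c,r=cv2.minEnclosingCircle(q[:,:2].astype(np.float32)); print("barrel now",c,r)
h=q[(np.hypot(q[:,0]-.5028,q[:,1]+.1647)<.02)]; print("bore-edge min r",np.sort(np.hypot(h[:,0]-.5028,h[:,1]+.1647))[:5])
E
python3 axis.py
```

```text
9.5 [ 0.50263483 -0.16467916  0.32951718] [-5.0e-04  1.6e-03 -1.0e+00] yaz -35.8800905278393 [ 0.1 -0.1 -3.8] [-0.54  0.28  1.31  0.    1.55  0.09]
scene 848 tip xy [ 0.5011 -0.1655] tilt [0.001  0.0035] 0.0004760041736558175 zmin 0.1898684301541108
top 0
barrel now (0.5028621554374695, -0.16451996564865112) 0.03921724483370781
bore-edge min r [0.01178701 0.01200837 0.01211977 0.01241162 0.01243141]
```

Emit:
{"name": "step_arm", "arguments": {"slide": [[0.03,0.02,-0.3],[0,0,-0.3],[0,0,-0.3],[0,0,-0.2],[0,0,-0.2],[0,0,-0.2],[0,0,0]], "delta_rot": [[0,0,0],[0,0,0],[0,0,0],[0,0,0],[0,0,0],[0,0,0],[0,0,0]]}}

```text
t: 10.3
position: [0.5032, -0.1643, 0.2912]
tool_rot: [-0.001, 0.891, 0.454, -0.0]
wrist_force: [-0.1, 1.1, -3.4]
finger_gap: 0.126
finger_force: 59.0
```

Emit:
{"name": "step_arm", "arguments": {"slide": [[0,0,-0.1],[0,0,-0.1],[0,0,-0.1],[0,0,0]], "delta_rot": [[0,0,0],[0,0,0],[0,0,0],[0,0,0]]}}

```text
t: 10.7
position: [0.5033, -0.1643, 0.2841]
tool_rot: [-0.001, 0.891, 0.454, -0.0]
wrist_force: [-0.4, 0.1, -3.5]
finger_gap: 0.133
finger_force: 59.0
```

Emit:
{"name": "step_arm", "arguments": {"slide": [[0,0,-0.15],[0,0,-0.15],[0,0,-0.15],[0,0,0]], "delta_rot": [[0,0,0],[0,0,0],[0,0,0],[0,0,0]]}}

```text
t: 11.1
position: [0.5033, -0.1643, 0.2725]
tool_rot: [-0.001, 0.891, 0.454, -0.0]
wrist_force: [0.3, -0.5, -4.3]
finger_gap: 0.134
finger_force: 59.1
```

Emit:
{"name": "step_arm", "arguments": {"slide": [[0,0,-0.2],[0,0,-0.2],[0,0,-0.2],[0,0,0]], "delta_rot": [[0,0,0],[0,0,0],[0,0,0],[0,0,0]]}}

```text
t: 11.5
position: [0.5032, -0.1643, 0.2573]
tool_rot: [-0.001, 0.891, 0.454, -0.0]
wrist_force: [0.6, -0.9, -3.6]
finger_gap: 0.132
finger_force: 59.1
```

Emit:
{"name": "step_arm", "arguments": {"slide": [[0,0,-0.25],[0,0,-0.25],[0,0,-0.25],[0,0,-0.25],[0,0,-0.25],[0,0,-0.25],[0,0,-0.15],[0,0,0]], "delta_rot": [[0,0,0],[0,0,0],[0,0,0],[0,0,0],[0,0,0],[0,0,0],[0,0,0],[0,0,0]]}}

```text
t: 12.3
position: [0.5033, -0.1643, 0.2164]
tool_rot: [-0.001, 0.891, 0.454, -0.0]
wrist_force: [0.6, -0.4, -3.9]
finger_gap: 0.129
finger_force: 59.1
```

Emit:
{"name": "step_arm", "arguments": {"slide": [[0,0,-0.08],[0,0,-0.08],[0,0,-0.04],[0,0,0]], "delta_rot": [[0,0,0],[0,0,0],[0,0,0],[0,0,0]]}}

```text
t: 12.7
position: [0.5034, -0.1643, 0.2119]
tool_rot: [-0.001, 0.891, 0.454, 0.0]
wrist_force: [-0.5, 0.7, -4.0]
finger_gap: 0.128
finger_force: 59.1
```

Emit:
{"name": "step_arm", "arguments": {"slide": [[0,0,-0.04],[0,0,-0.04],[0,0,-0.04],[0,0,-0.04],[0,0,0]], "delta_rot": [[0,0,0],[0,0,0],[0,0,0],[0,0,0],[0,0,0]]}}

```text
t: 13.2
position: [0.5034, -0.1644, 0.2079]
tool_rot: [-0.001, 0.891, 0.454, 0.0]
wrist_force: [-0.9, -0.5, -4.0]
finger_gap: 0.131
finger_force: 59.1
```

Emit:
{"name": "step_arm", "arguments": {"slide": [[0,0,-0.04],[0,0,-0.04],[0,0,-0.04],[0,0,0]], "delta_rot": [[0,0,0],[0,0,0],[0,0,0],[0,0,0]]}}

```text
t: 13.6
position: [0.504, -0.1646, 0.2076]
tool_rot: [0.001, 0.891, 0.454, 0.001]
wrist_force: [-3.5, 1.9, 15.4]
finger_gap: 0.132
finger_force: 61.9
```

Emit:
{"name": "step_arm", "arguments": {"slide": [[0,0,0.06],[0,0,0],[0,0,0],[0,0,0],[0,0,0],[0,0,0],[0,0,0]], "delta_rot": [[0,0,0],[0,0,-0.8],[0,0,-0.8],[0,0,-0.8],[0,0,-0.8],[0,0,-0.8],[0,0,0]]}}

```text
t: 14.3
position: [0.504, -0.1647, 0.2077]
tool_rot: [0.0, 0.946, 0.325, 0.001]
wrist_force: [0.4, 0.7, 4.7]
finger_gap: 0.132
finger_force: 60.5
```

Emit:
{"name": "step_arm", "arguments": {"slide": [[0,0,0],[0,0,0],[0,0,0],[0,0,0],[0,0,0],[0,0,0]], "delta_rot": [[0,0,-0.8],[0,0,-0.8],[0,0,-0.8],[0,0,-0.8],[0,0,-0.8],[0,0,0]]}}

```text
t: 14.9
position: [0.504, -0.1648, 0.2077]
tool_rot: [0.0, 0.982, 0.19, 0.001]
wrist_force: [0.1, -0.6, 4.2]
finger_gap: 0.13
finger_force: 60.5
```

```bash
python3 -c "
from h import *
s=status.read_state();print(s['position'],s['wrist_force'],s['torque'],Ro.from_quat(np.roll(s['tool_rot'],-1)).as_matrix().round(3))"
```

```text
[ 0.50402214 -0.16480813  0.20770602] [ 0.05410501 -0.64653631  4.20122498] [ 0.00904313  0.04264808 -0.00380338] [[ 0.928  0.374  0.003]
 [ 0.374 -0.928  0.   ]
 [ 0.003  0.001 -1.   ]]
```

Emit:
{"name": "step_arm", "arguments": {"slide": [[0,0,0],[0,0,0],[0,0,0],[0,0,0],[0,0,0],[0,0,0]], "delta_rot": [[0,0,-0.8],[0,0,-0.8],[0,0,-0.8],[0,0,-0.8],[0,0,-0.8],[0,0,0]]}}

```text
t: 15.5
position: [0.504, -0.1648, 0.2077]
tool_rot: [0.0, 0.999, 0.052, 0.002]
wrist_force: [0.3, -0.8, 5.0]
finger_gap: 0.13
finger_force: 60.4
```

Emit:
{"name": "step_arm", "arguments": {"slide": [[0,0,0],[0,0,0],[0,0,0],[0,0,0],[0,0,0],[0,0,0]], "delta_rot": [[0,0,-0.8],[0,0,-0.8],[0,0,-0.8],[0,0,-0.8],[0,0,-0.8],[0,0,0]]}}

```text
t: 16.1
position: [0.504, -0.1648, 0.2077]
tool_rot: [-0.0, 0.996, -0.087, 0.002]
wrist_force: [0.4, -0.5, 6.2]
finger_gap: 0.135
finger_force: 60.5
```

Emit:
{"name": "step_arm", "arguments": {"slide": [[0,0,0],[0,0,0],[0,0,0],[0,0,0],[0,0,0],[0,0,0]], "delta_rot": [[0,0,-0.8],[0,0,-0.8],[0,0,-0.8],[0,0,-0.8],[0,0,-0.8],[0,0,0]]}}

```text
t: 16.7
position: [0.5039, -0.1647, 0.2075]
tool_rot: [-0.0, 0.974, -0.225, 0.002]
wrist_force: [0.7, -0.4, 5.0]
finger_gap: 0.131
finger_force: 60.5
```

Emit:
{"name": "step_arm", "arguments": {"slide": [[0,0,0],[0,0,0],[0,0,0],[0,0,0],[0,0,0],[0,0,0]], "delta_rot": [[0,0,-0.8],[0,0,-0.8],[0,0,-0.8],[0,0,-0.8],[0,0,-0.8],[0,0,0]]}}

```text
t: 17.3
position: [0.5037, -0.1646, 0.2071]
tool_rot: [-0.0, 0.934, -0.358, 0.002]
wrist_force: [-1.6, -0.4, 3.3]
finger_gap: 0.128
finger_force: 60.2
```

```bash
python3 -c "
from h import *
s=status.read_state();print(s['position'],s['wrist_force'],s['torque'],s['qpos'].round(2),Ro.from_quat(np.roll(s['tool_rot'],-1)).as_matrix().round(3))"
```

```text
[ 0.5037077  -0.16464868  0.20710025] [-1.5869258  -0.39616398  3.28174324] [-0.11721028  0.08738378  0.06198177] [-0.54  0.35  1.53  0.    1.26  1.77] [[ 0.743 -0.669  0.003]
 [-0.669 -0.743 -0.001]
 [ 0.003 -0.002 -1.   ]]
```

Emit:
{"name": "step_arm", "arguments": {"slide": [[0,0,-0.02],[0,0,0],[0,0,0],[0,0,0]], "delta_rot": [[0,0,-0.8],[0,0,-0.8],[0,0,-0.8],[0,0,0]]}}

```text
t: 17.7
position: [0.5032, -0.1645, 0.2054]
tool_rot: [-0.0, 0.901, -0.435, 0.0]
wrist_force: [-0.5, -2.2, -3.6]
finger_gap: 0.137
finger_force: 59.1
```

```bash
python3 -c "
from h import *
s=status.read_state();print(s['position'],s['wrist_force'],s['torque'],s['qpos'].round(2),Ro.from_quat(np.roll(s['tool_rot'],-1)).as_matrix().round(3))"
```

```text
[ 0.50324023 -0.16452436  0.20541866] [-0.45459207 -2.16187915 -3.61148941] [-0.45419762  0.05989237 -0.01495342] [-0.54  0.35  1.54  0.    1.25  1.93] [[ 0.622 -0.783  0.001]
 [-0.783 -0.622  0.   ]
 [ 0.001 -0.001 -1.   ]]
```

It has dropped into the slot: z is down and the load is hanging free. I'll lower gently.

Emit:
{"name": "step_arm", "arguments": {"slide": [[0,0,-0.06],[0,0,-0.06],[0,0,-0.06],[0,0,-0.06],[0,0,0]], "delta_rot": [[0,0,0],[0,0,0],[0,0,0],[0,0,0],[0,0,0]]}}

```text
t: 18.2
position: [0.5033, -0.1644, 0.1997]
tool_rot: [-0.0, 0.9, -0.435, 0.001]
wrist_force: [0.5, -2.1, -4.5]
finger_gap: 0.13
finger_force: 59.0
```

Emit:
{"name": "step_arm", "arguments": {"slide": [[0,0,-0.05],[0,0,-0.04],[0,0,-0.03],[0,0,0]], "delta_rot": [[0,0,0],[0,0,0],[0,0,0],[0,0,0]]}}

```text
t: 18.6
position: [0.5034, -0.1644, 0.1968]
tool_rot: [-0.0, 0.9, -0.435, 0.001]
wrist_force: [-1.4, -2.0, -2.7]
finger_gap: 0.128
finger_force: 59.2
```

Emit:
{"name": "step_arm", "arguments": {"slide": [[0,0,-0.04],[0,0,-0.03],[0,0,0],[0,0,0]], "delta_rot": [[0,0,0],[0,0,0],[0,0,0],[0,0,0]]}}

```text
t: 19.0
position: [0.5036, -0.1644, 0.1958]
tool_rot: [-0.0, 0.9, -0.435, 0.001]
wrist_force: [-2.2, -2.2, 5.1]
finger_gap: 0.134
finger_force: 60.2
```

Home: z 0.1958 is 11.9 mm below first contact. I'll release and rise.

Emit:
{"name": "step_arm", "arguments": {"slide": [[0,0,0],[0,0,0],[0,0,0],[0,0,0],[0,0,0]], "delta_rot": [[0,0,0],[0,0,0],[0,0,0],[0,0,0],[0,0,0]], "gripper": 0.5}}

```text
t: 19.5
position: [0.5034, -0.1643, 0.1951]
tool_rot: [-0.001, 0.9, -0.435, 0.001]
wrist_force: [-0.2, -0.4, 0.0]
finger_gap: 0.501
finger_force: 0.0
```

Emit:
{"name": "step_arm", "arguments": {"slide": [[0,0,0.3],[0,0,0.4],[0,0,0.5],[0,0,0.6],[0,0,0.6],[0,0,0.6],[0,0,0]], "delta_rot": [[0,0,0],[0,0,0],[0,0,0],[0,0,0],[0,0,0],[0,0,0],[0,0,0]]}}

```text
t: 20.2
position: [0.5041, -0.1647, 0.273]
tool_rot: [-0.0, 0.9, -0.435, 0.003]
wrist_force: [-0.3, -0.3, -0.3]
finger_gap: 0.5
finger_force: 0.0
```

```bash
cat > stop.py <<'E'
from h import *
import sys
for n in ("scene","top"):
    im=get_image(n); P=cloud(im)
    m=mask(im,"red")&(abs(P[...,2]-.125)<.006)&(abs(P[...,0]-.6)<.07)&(abs(P[...,1]+.23)<.03)
    q=P[m]; print(n,"grip top",q.shape[0],np.median(q,0).round(4) if len(q) else "")
    t=m&(abs(P[...,2]-.126)<.0025); v,u=np.nonzero(t)
    if len(u): print("  grip ray",plane(im,(u.mean(),v.mean()),.126).round(4), P[t].min(0).round(4),P[t].max(0).round(4))
    g=mask(im,"green")&(abs(P[...,0]-.61)<.04)&(abs(P[...,1]+.258)<.02); v,u=np.nonzero(g)
    if len(u): print("  tab ray",plane(im,(u.mean(),v.mean()),.086).round(4),g.sum())
    p=mask(im,"red")&(abs(P[...,2]-.085)<.014)&(P[...,1]<-.243)&(P[...,1]>-.275)&(abs(P[...,0]-.6)<.07)
    v,u=np.nonzero(p)
    if len(u): print("  pointer ray",plane(im,(u.mean(),v.mean()),.086).round(4),p.sum(),np.median(P[p],0).round(4))
    m=mask(im,"blue")&(np.hypot(P[...,0]-.503,P[...,1]+.165)<.04)&(P[...,2]>.15)
    print("  handle",np.median(P[m],0).round(4),P[m].max(0).round(4))
    if len(sys.argv)>1: save(sys.argv[1]+n+".png",im["color"]);np.savez(n+"3.npz",**im)
print(status.read_state()["position"])
E
python3 stop.py a
```

```text
scene grip top 87 [ 0.5869 -0.2313  0.126 ]
  grip ray [ 0.5854 -0.2329  0.126 ] [ 0.5788 -0.2431  0.1236] [ 0.59   -0.2225  0.1285]
  tab ray [ 0.6125 -0.2583  0.086 ] 23
  handle [ 0.5062 -0.1615  0.211 ] [ 0.5166 -0.1496  0.2229]
top grip top 0
  return _methods._mean(a, axis=axis, dtype=dtype,
  ret = um.true_divide(
Traceback (most recent call last):
  File "stop.py", line 15, in <module>
    print("  handle",np.median(P[m],0).round(4),P[m].max(0).round(4))
                                                ~~~~~~~~^^^
ValueError: zero-size array to reduction operation maximum which has no identity
```

```bash
python3 -c "
from h import *
go([.5845,-.2328,.2],frame([0,0,-1],[-1,0,0]),14)"
```

```text
slide [ 0.232 -0.196 -0.201] rot [ 0.001  0.002 -0.686] deg [  0.1   0.1 -38.4]
```

Emit:
{"name": "step_arm", "arguments": {"slide": [[0.406,-0.343,0],[0.406,-0.343,0],[0.406,-0.343,0],[0.406,-0.343,0],[0.406,-0.343,0],[0.406,-0.343,0],[0.406,-0.343,0],[0.406,-0.343,0]], "delta_rot": [[0,0,-0.8],[0,0,-0.8],[0,0,-0.8],[0,0,-0.8],[0,0,-0.8],[0,0,-0.8],[0,0,-0.8],[0,0,-0.8]]}}

```text
t: 21.1
position: [0.5848, -0.2332, 0.2692]
tool_rot: [-0.0, 0.781, -0.625, 0.0]
wrist_force: [0.4, -0.2, 0.3]
finger_gap: 0.497
finger_force: 0.0
```

Emit:
{"name": "step_arm", "arguments": {"slide": [[0,0,-0.5],[0,0,-0.6],[0,0,-0.6],[0,0,-0.6],[0,0,-0.6],[0,0,-0.5],[0,0,0]], "delta_rot": [[0,0,-0.8],[0,0,-0.8],[0,0,-0.8],[0,0,-0.8],[0,0,0],[0,0,0],[0,0,0]]}}

```text
t: 21.8
position: [0.5838, -0.2325, 0.1829]
tool_rot: [0.0, 0.707, -0.707, -0.001]
wrist_force: [0.7, -0.2, 0.1]
finger_gap: 0.5
finger_force: 0.0
```

```bash
python3 -c "
from h import *
go([.5845,-.2328,.108],frame([0,0,-1],[-1,0,0]),10)
im=get_image('wrist'); save('w2.png',im['color'])"
```

```text
slide [ 0.003 -0.001 -0.3  ] rot [-0.002 -0.003 -0.001] deg [-0.1 -0.1 -0. ]
```

View pics/w2.png

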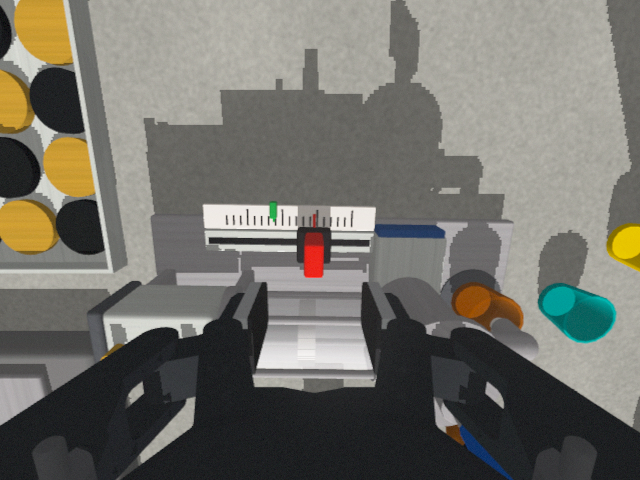

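The wrist view shows the red grip at (314,255), centred between the jaws, the pointer at (315,220) and the green tab at (273,210).

Emit:
{"name": "step_arm", "arguments": {"slide": [[0,0,-0.3],[0,0,-0.3],[0,0,-0.3],[0,0,-0.3],[0,0,-0.3],[0,0,-0.3],[0,0,-0.3]], "delta_rot": [[0,0,0],[0,0,0],[0,0,0],[0,0,0],[0,0,0],[0,0,0],[0,0,0]]}}

```text
t: 22.55
position: [0.5846, -0.2329, 0.132]
tool_rot: [-0.0, 0.707, -0.707, 0.001]
wrist_force: [-0.8, -0.2, 0.5]
finger_gap: 0.499
finger_force: 0.0
```

Emit:
{"name": "step_arm", "arguments": {"slide": [[0,0,-0.3],[0,0,-0.3],[0,0,-0.3],[0,0,0]], "delta_rot": [[0,0,0],[0,0,0],[0,0,0],[0,0,0]]}}

```text
t: 22.95
position: [0.5842, -0.2327, 0.1089]
tool_rot: [0.0, 0.707, -0.707, -0.0]
wrist_force: [0.5, -0.2, -0.2]
finger_gap: 0.501
finger_force: 0.0
```

Emit:
{"name": "step_arm", "arguments": {"slide": [[0,0,0],[0,0,0],[0,0,0],[0,0,0],[0,0,0]], "delta_rot": [[0,0,0],[0,0,0],[0,0,0],[0,0,0],[0,0,0]], "gripper": 1, "force": 30}}

```text
t: 23.45
position: [0.5848, -0.2331, 0.1107]
tool_rot: [-0.0, 0.707, -0.707, 0.001]
wrist_force: [-1.1, 0.6, 3.9]
finger_gap: 0.132
finger_force: 33.4
```

```bash
cat > ptr.py <<'E'
from h import *
im=get_image("wrist"); P=cloud(im); np.savez("w.npz",**im)
s=status.read_state(); print(s["position"],s["wrist_force"].round(1))
for c in ("green","red"):
    m=mask(im,c)&(abs(P[...,2]-.086)<.012)&(P[...,1]<-.246)&(P[...,1]>-.28)
    v,u=np.nonzero(m)
    if len(u): print(c,len(u),u.mean(),v.mean(),u.min(),u.max(),v.min(),v.max(),plane(im,(u.mean(),v.mean()),.086).round(4),np.median(P[m],0).round(4))
E
python3 ptr.py
```

```text
[ 0.58477413 -0.23306102  0.1106996 ] [-0.2  0.1  3.9]
green 262 257.8358778625954 235.50381679389312 253 263 223 250 [ 0.6109 -0.2598  0.086 ] [ 0.6108 -0.2601  0.0868]
red 55 314.1272727272727 252.6 305 323 241 269 [ 0.5832 -0.251   0.086 ] [ 0.5827 -0.2519  0.0858]
```

Emit:
{"name": "step_arm", "arguments": {"slide": [[0,0,0.08],[0.15,0,0],[0.2,0,0],[0.2,0,0],[0.2,0,0],[0.2,0,0],[0.13,0,0],[0,0,0]], "delta_rot": [[0,0,0],[0,0,0],[0,0,0],[0,0,0],[0,0,0],[0,0,0],[0,0,0],[0,0,0]]}}

```text
t: 24.3
position: [0.6117, -0.2334, 0.1108]
tool_rot: [0.0, 0.707, -0.707, 0.0]
wrist_force: [1.2, -6.1, -13.0]
finger_gap: 0.13
finger_force: 31.2
```

```bash
python3 ptr.py; python3 -c "
from h import *
c=np.load('w.npz')['color']; save('w3.png',cv2.resize(c[190:290,220:400],(720,400),interpolation=cv2.INTER_CUBIC))"
```

```text
[ 0.61171698 -0.23336186  0.11086986] [  1.1  -6.  -13.9]
green 228 312.0043859649123 235.31578947368422 308 316 223 250 [ 0.6111 -0.2601  0.086 ] [ 0.6111 -0.2604  0.087 ]
red 34 314.3235294117647 259.94117647058823 305 325 249 270 [ 0.61   -0.2474  0.086 ] [ 0.6101 -0.2488  0.0862]
```

View pics/w3.png

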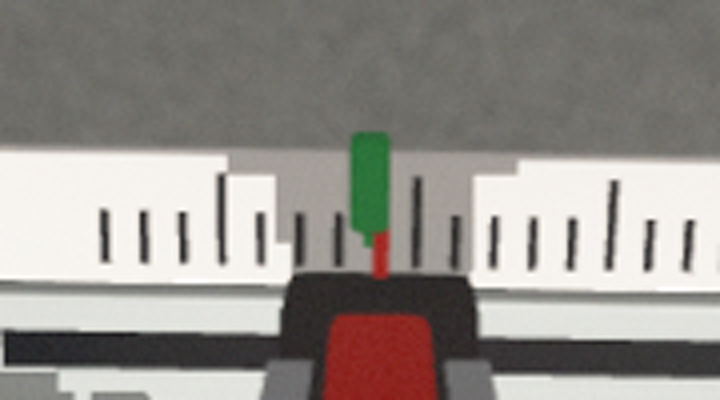

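The pointer stands at crop x 380 and the tab centre at 370 (7.6 px/mm), so it needs about 1.3 mm more towards +x.

Emit:
{"name": "step_arm", "arguments": {"slide": [[0,0,-0.06],[0.03,0,0],[0.025,0,0],[0,0,0],[0,0,0]], "delta_rot": [[0,0,0],[0,0,0],[0,0,0],[0,0,0],[0,0,0]]}}

```text
t: 24.85
position: [0.6132, -0.2334, 0.1108]
tool_rot: [0.0, 0.707, -0.707, 0.001]
wrist_force: [-0.4, -5.7, -6.0]
finger_gap: 0.131
finger_force: 32.2
```

```bash
cat > off.py <<'E'
from h import *
c=np.load('w.npz')['color']; k=cv2.resize(c[190:290,220:400],(720,400),interpolation=cv2.INTER_CUBIC)
h,s,v=cv2.split(cv2.cvtColor(k,cv2.COLOR_RGB2HSV))
for y in (160,190,215,225,245,252,260):
    g=np.nonzero((abs(h[y].astype(int)-65)<20)&(s[y]>110))[0]; r=np.nonzero(((h[y]<6)|(h[y]>174))&(s[y]>110))[0]
    print(y,"g",g.mean() if len(g) else None,len(g),"r",r.mean() if len(r) else None,len(r))
E
python3 ptr.py; python3 off.py
```

```text
[ 0.61317319 -0.23344604  0.11080615] [-1.5 -5.7 -5.6]
green 221 314.99095022624437 235.0950226244344 311 319 223 247 [ 0.6111 -0.2603  0.086 ] [ 0.6111 -0.2605  0.087 ]
red 50 314.64 260.02 305 324 249 270 [ 0.6113 -0.2474  0.086 ] [ 0.6111 -0.249   0.0863]
160 g 381.0 35 r None 0
190 g 381.0 35 r None 0
215 g 381.5 34 r None 0
225 g 380.5 34 r None 0
245 g None 0 r 382.0 17
252 g None 0 r 382.0 17
260 g None 0 r 382.0 17
```

Pointer and tab agree within about 0.1 mm. I'll release and rise.

Emit:
{"name": "step_arm", "arguments": {"slide": [[0,0,0],[0,0,0],[0,0,0],[0,0,0],[0,0,0]], "delta_rot": [[0,0,0],[0,0,0],[0,0,0],[0,0,0],[0,0,0]], "gripper": 0.5}}

```text
t: 25.4
position: [0.6132, -0.2328, 0.1109]
tool_rot: [-0.0, 0.707, -0.707, 0.001]
wrist_force: [-0.2, -0.1, -0.0]
finger_gap: 0.501
finger_force: 0.0
```

Emit:
{"name": "step_arm", "arguments": {"slide": [[0,0,0.2],[0,0,0.4],[0,0,0.5],[0,0,0.6],[0,0,0.6],[0,0,0.6],[0,0,0]], "delta_rot": [[0,0,0],[0,0,0],[0,0,0],[0,0,0],[0,0,0],[0,0,0],[0,0,0]]}}

```text
t: 26.1
position: [0.6138, -0.2334, 0.1865]
tool_rot: [-0.001, 0.707, -0.707, 0.003]
wrist_force: [0.4, -0.3, 0.3]
finger_gap: 0.503
finger_force: 0.0
```

```bash
python3 ptr.py; python3 -c "
from h import *
c=np.load('w.npz')['color']; save('w4.png',c)
im=get_image('scene'); P=cloud(im).reshape(-1,3)
m=mask(im,'blue').ravel()&(np.hypot(P[:,0]-.503,P[:,1]+.165)<.04)&(P[:,2]>.15)
print(np.median(P[m],0),P[m].max(0))
r=P[(abs(P[:,2]-.109)<.003)&(abs(P[:,0]-.569)<.06)&(abs(P[:,1]-.178)<.06)];print(r.min(0),r.max(0))"
```

```text
[ 0.61337082 -0.23316821  0.18476952] [-0.2  0.4  0.4]
green 98 316.4795918367347 210.46938775510205 314 319 202 219 [ 0.611  -0.2601  0.086 ] [ 0.6113 -0.2603  0.087 ]
red 16 316.1875 224.375 310 319 220 233 [ 0.6112 -0.25    0.086 ] [ 0.6113 -0.2506  0.0857]
[ 0.50638524 -0.16157225  0.21068263] [ 0.51591441 -0.14947721  0.22288604]
[0.5100523  0.13169067 0.10600218] [0.61566939 0.22374385 0.11196683]
```

View pics/w4.png

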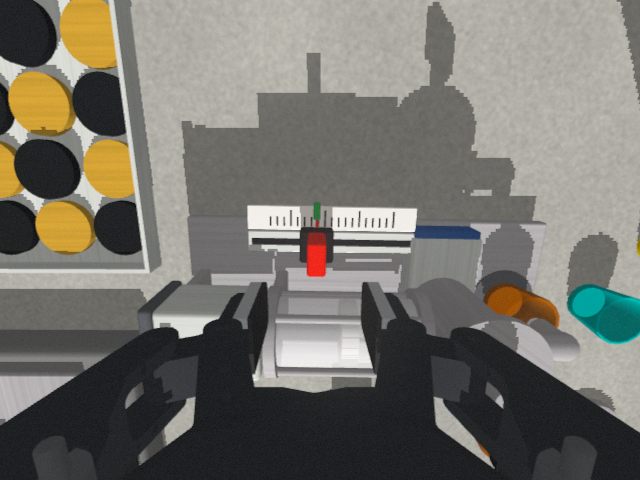

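The red pointer at (316,224) stands at the green tab (316,210). The spindle handle top is at home height, the beaker has not moved, and the gripper is clear.

```bash
python3 -c "
from h import *
print(workorder.sign_off())"
```

```text
the job is handed in; nothing more can be done
None
```

The job is handed in at about 26 s of the 72 s allowed: the spindle dropped fully home in its drive slot, the dose stop pointer is within about 0.1 mm of the green tab, the beaker is unmoved, I left the jars alone, and the gripper is clear of everything.

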